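# Lever open the heavy lid of the sheet box

### The job

Lever the heavy iron lid of the sheet box open and keep it open: push the wooden stop, which has a push plate at its outer end, out from under the lever all the way to the end of its track, then press the long end of the lever down as far as it goes. Use the fingertips or the outside of the fingers, not the arm or the gripper's body; lift nothing, do not touch the lid itself, and leave the ink bottle, paperweight and brush cup alone. The program finishes while still holding the lever down with the lid raised.

Things in the scene. Friction and masses are not known exactly. Their poses are not given: they have to be found in the camera images.
- press: Grey sheet box with lever, fixed; place and yaw vary. Origin on the table under the press pad; +x along the lever to the box, +y the side where the wooden push plate sticks out. Sizes in mm in this frame: base strip x -45 to 415, 90 wide, 8 thick; rubber stop under the pad (top z=18); cross track for the wooden stop at x=80 (y -95 to 55, top z=14); box x 250 to 405, 200 wide, 75 high.
- lever: Loose steel lever, 0.4 kg, bar 20 wide, 12 thick, its pin (14 diameter, 64 long) lying in the fulcrum's notches. Origin at the pin's centre. At the start its axes are parallel to the press's, while the bar is tilted 0.25 rad: long end (towards -x) up, short end (80 from the pin) under the lid. Pressing the long end turns it about y, 0.48 rad in all until the pad meets the rubber stop.
- pad_top (a point): Centre of the top face of the flat press pad on the lever's long end, 210 from the pin. Pad 55 along the lever, 70 across, 10 thick. At the start some 132 mm above the table (press x about 8, y 0), fully down about 34 mm. Moves in an arc about the pin, nearly vertical (under 10 mm to -x on the way). Pressing it down takes about 5 to 13 N.
- chock (a joint): Slide of the wooden stop, m: 0 to 0.010 at the start (its post under the lever, which can then move only some 5 mm), 0.065 at the end of its track. Grows as the stop is pushed towards -y of the press; stays where it is left (friction about 2.5 N, plus 15 N per m/s).
- push_face (a point): Centre of the outer (+y) face of the wooden push plate: press x=80, y=145 minus the slide value, z=45. Plate 56 wide (x), 10 thick, z from 10 to 78. A bar (32 wide, top z=23.5) joins it to the post (28 x 30, top z=97) that stands under the lever.
- fulcrum (a point): Seat of the lever's pin: press x=210, y=0, z=75, midway between two dark steel cheeks (50 long, y 19 to 27 either side, top z=95) with open U notches 16 wide.
- ink_bottle: Bystander: black ink bottle with a yellow cap, 46 in diameter, 135 tall, loose, on the -y side of the press beside the box. Origin at the centre of its underside.
- paperweight: Bystander: brass bar paperweight, 120 x 24 x 20, with a small knob on top (to z=32), loose, on the -y side of the press beside the pad. Origin at the centre of its underside, x along its length.
- brush_cup: Bystander: white cup with three brushes, 68 in diameter, 95 tall, brushes to about 235, loose, on the -y side of the press, beside the lever. Origin at the centre of its underside.
- flap: The dark iron lid, 150 long, 206 wide, 12 thick with two low ribs on top, 2 to 3.2 kg, hinged at its far edge (press x=395, z=75). Origin: middle of its front lower edge, press x=245, y=0, z=75 when shut; axes parallel to the press's when shut. Raised, it tilts about y, by about 0.32 rad with the lever fully down; it falls shut by itself.

How it is judged:
By the outcome, as a careful person would: the job done as asked, in the order asked, and still so for the second after the job is handed in, while the arm keeps its last pose, push and grip.
It also fails if it takes over 48 s, if anything falls off the work surface, if the arm or the gripper's body presses on something with over 40 N, if the wrist force passes 120 N, or if a joint passes its speed limit or range.

### The arm

A 7-joint arm with a two-finger parallel gripper is mounted at the origin on the work surface. World frame = base frame: x ahead of the robot, y to its left, z up, the work surface at z = 0. Lengths are in m, angles in rad, forces in N, time in s.
With the tool pointing down it reaches from about 0.35 to 0.9 m from the base axis. Payload 19.9 kg.
Tool frame: the origin (TCP) lies midway between the tips of the shut fingers; the grasp point (between the pads) lies 19 mm behind it; z points along the fingers, y is the line along which they close (so a half turn about z gives the same grasp; the last joint's range is limited). The gripper opens to 94 mm and grips with 3 to 60 N. Pads are 16 mm wide; open, the fingers measure 119 mm over their backs; the gripper's body (75 mm by 177 mm) begins 78 mm behind the grasp point.
Start: joints at [-1.216, 0.417, -0.01, 1.614, 0.005, 1.111, -0.053], TCP at [0.241, 0.577, 0.205] pointing down, gripper open.
Joint ranges: [-2.81, 2.81], [-0.39, 2.02], [-1.27, 1.25], [0.06, 2.57], [-1.19, 4.33], [0.19, 2], [-2.82, 2.82]. Speed limits (rad/s): [1.89, 1.89, 2.39, 2.39, 3.01, 3.01, 3.01].

### API

Orientations are given as a unit quaternion [w, x, y, z].
In Python, from cell import telemetry, vision, ticket gives the robot as it stands.
- The arm moves only by the tool send_rows, never from a script. Its argument "steps" is a list that holds one entry, the list of rows, each a list of 5 numbers: the gripper command: -1 is shut, 1 is fully open, values between are in proportion, then the shift along the tool's x, y, z in m, then the turn about the tool's z in rad. A call has 1 to 12 rows; each row is the pose to reach, as a shift and turn from the pose commanded when the call began, along the tool's axes at that moment; what a row does not reach only later rows make up. A row lasts 1/12 s, in which the tool goes at most 41.7 mm and 7.16 degrees, less where a joint would pass 70% of its speed; a pose out of reach is approached as far as the arm can. A call with a gripper value outside its range is refused whole. The fingers move at their own pace and stop on an object; the grip force is fixed at half the most. Time passes only in rows, so rows that repeat a pose let the fingers close. It gives the time, the measured TCP pose, the force, the opening and the grip force at its end, in the units of the state.
- telemetry.observe(): the state, without advancing time (a new reading comes with each control period).
- vision.capture(name): name is "scene" or "top" or "wrist"; returns a dict with "img" (480x640x3 uint8, blue, green, red), "vfov" (degrees; the focal length in pixels is half the picture's height over the tangent of half this angle, whatever the lens; pixels are square), "cx", "cy" (the principal point, pixels), "rvec" (rotation vector, rad) and "tvec" (3), from world to camera coordinates, as OpenCV has them. Camera axes: x right, y down, z forward; pixel columns grow to the right and rows downward; lengths in m; the calibration is good to about 2 mm. A picture is of the moment at which its call begins. There is no depth.
- ticket.job_done(): hands the job in; it is judged then, once.
The state is a dict: "time": time; "qpos": joint angles; "qvel": joint speeds; "joint_torque": joint torques, N m; "eef_pos": TCP position; "ee_rot": TCP orientation; "contact_force": force on the tool from outside, world axes, zero at the start; "wrist_torque": the same for the moment, N m; "finger_gap": finger opening in m; "finger_force": force on a finger pad.
Only numpy, scipy, OpenCV 4.12 (cv2) and the standard library are available. Lean on these libraries where they do the work, as an engineer would, in place of code of your own. Each camera call takes 0.05 s, during which the arm holds its last target. There are 200 camera calls.

## Working session

There is one attempt and no reset: what is moved stays moved. The work goes in short steps, Python scripts to look and compute and a tool call to move; the robot and the scene stay as the last step left them, time stands still between calls to the robot, and variables do not carry over. Pictures are saved under pics/ and viewed, at most 10 in all, crops included, and the job is handed in when it is done.

Besides the shell and the picture viewer there is one more tool, called by a JSON object that holds its "name" and its "arguments". send_rows: Moves the arm, as the interface text tells. Its arguments: {"type":"object","properties":{"steps":{"type":"array","items":{"type":"array","items":{"type":"array","items":{"type":"number"}}}}},"required":["steps"]}

```bash
mkdir -p pics
python3 - <<'E'
from cell import telemetry, vision
import cv2,pickle
d={}
for n in("scene","top"):
    c=vision.capture(n); d[n]=c; cv2.imwrite(f"pics/{n}1.png",c["img"])
    print(n,c["vfov"],c["cx"],c["cy"],c["rvec"],c["tvec"])
pickle.dump(d,open("d.pkl","wb"))
print(telemetry.observe())
E
```

```text
scene 54.41983949121459 315.76266281182416 242.867702787857 [ 1.93917272  1.57739921 -0.64057513] [-0.10754807 -0.32630232  1.37088273]
top 57.02472517037974 320.4617425108716 243.0772837866065 [ 2.18072557 -2.16946068  0.14277627] [-0.00683511  0.58385911  0.72378333]
{'time': 0.1, 'qpos': array([-1.21648405,  0.41789409, -0.01030935,  1.6141043 ,  0.00470985,
        1.11070648, -0.05301152]), 'qvel': array([ 5.34962236e-04, -3.13146527e-03, -1.44090071e-03, -3.33701203e-03,
        5.45536148e-04,  1.97304302e-03,  7.48732695e-05]), 'joint_torque': array([ 1.66533486e-03, -8.52574039e+01,  6.40838519e-01, -4.26700652e+01,
       -4.87805740e-02,  1.63495116e-02,  4.17191222e-05]), 'eef_pos': array([0.24085279, 0.57636155, 0.20490449]), 'ee_rot': array([-6.17567023e-05,  1.96613503e-01,  9.80480920e-01, -5.40831515e-04]), 'contact_force': array([-0.30278758,  0.2785513 ,  0.30772403]), 'wrist_torque': array([-0.04054893,  0.01244515, -0.00087265]), 'finger_force': 0.0, 'finger_gap': 0.09398640876714164}
```

View pics/scene1.png

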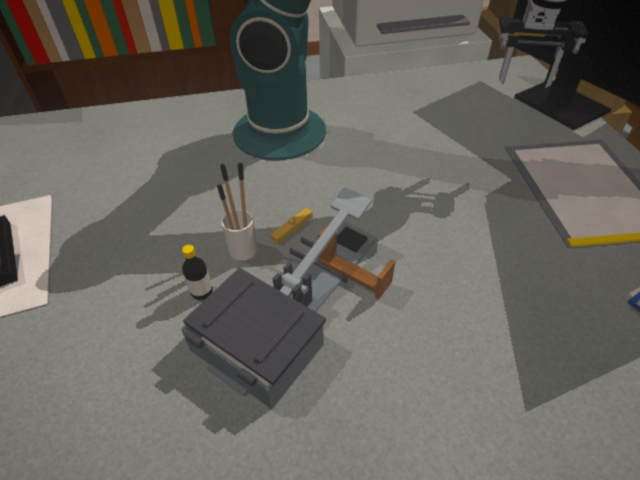

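View pics/top1.png

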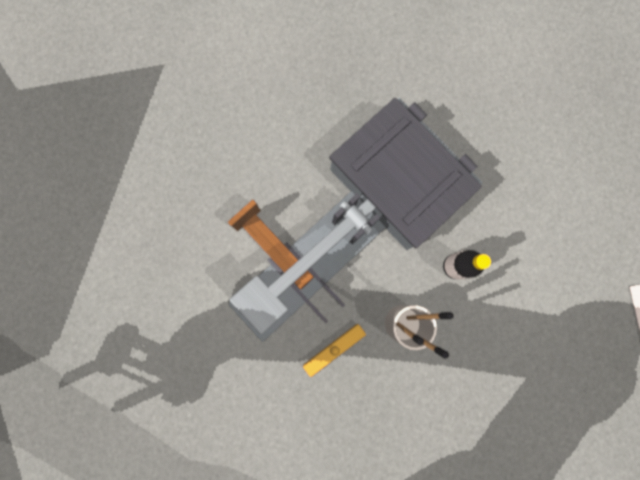

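The scene view shows the pad at (352,203) and the push plate at (384,277). In the top view the pad is at (258,303), the plate at (244,214) and the pin at (357,214). The lid corners there are about (396,98), (481,186), (415,247) and (331,157).

```bash
cat > h.py <<'E'
import numpy as np,cv2
def cam(c):
    f=240/np.tan(np.radians(c["vfov"]/2)); K=np.array([[f,0,c["cx"]],[0,f,c["cy"]],[0,0,1]])
    return K,cv2.Rodrigues(np.array(c["rvec"],float))[0],np.array(c["tvec"],float).ravel()
def onz(c,p,z):
    K,R,t=cam(c); o=-R.T@t; d=R.T@np.linalg.inv(K)@np.array([p[0],p[1],1.]); return (o+d*(z-o[2])/d[2])
def proj(c,P):
    K,R,t=cam(c); return cv2.projectPoints(np.array(P,float).reshape(-1,3),R,t,K,None)[0].reshape(-1,2)
E
python3 - <<'E'
from h import *; import pickle
d=pickle.load(open("d.pkl","rb")); c=d["top"]
im=c["img"]; hsv=cv2.cvtColor(im,cv2.COLOR_BGR2HSV)
m=cv2.inRange(im,(40,40,40),(88,82,88)); m=cv2.morphologyEx(m,cv2.MORPH_OPEN,np.ones((9,9)))
m[:, :300]=0;m[260:]=0;m[:90]=0
cs=cv2.findContours(m,0,2)[0]; k=max(cs,key=cv2.contourArea); r=cv2.minAreaRect(k); print(r,cv2.boxPoints(r))
px=[(331,157),(415,247),(481,186),(396,98)]
P=[onz(c,p,.087)[:2] for p in px]
M=np.array([[245,103],[245,-103],[395,-103],[395,103]])/1e3
P+= [onz(c,(258,303),.132)[:2]]; M=np.vstack([M,[.008,0]])
P+= [onz(c,(357,214),.082)[:2]]; M=np.vstack([M,[.21,0]])
P=np.array(P)
a=M.mean(0);b=P.mean(0);A=(M-a)[:,0]+1j*(M-a)[:,1];B=(P-b)[:,0]+1j*(P-b)[:,1]
s=(A.conj()*B).sum()/(abs(A)**2).sum(); yaw=np.angle(s); print("scale",abs(s),"yaw",yaw)
R=np.array([[np.cos(yaw),-np.sin(yaw)],[np.sin(yaw),np.cos(yaw)]]); o=b-R@a; print("origin",o); print((P-(M@R.T+o))*1e3)
w=lambda x,y,z:[*(R@[x,y]+o),z]
for n in d: print(n,proj(d[n],[w(.008,0,.132),w(.08,.145,.078),w(.052,.145,.078),w(.108,.145,.078),w(.21,0,.08)]).round(0).tolist())
# plate top centre from orange mask
mo=cv2.inRange(hsv,(5,120,60),(17,255,255)); mo[:, :200]=0; mo[:190]=0;mo[300:]=0
ys,xs=np.nonzero(mo); q=np.array([((np.array(onz(c,(x,y),.078)[:2])-o)@R) for x,y in zip(xs,ys)]); i=q[:,1].argsort()[-15:]; print("press xy of outermost",q[i].mean(0),q[q[:,1]>.12].min(0),q[q[:,1]>.12].max(0))
print("pushface out",w(.08,.145,.045),"end",w(.08,.08,.045),"pad",w(.008,0,.132), "tool y rot start")
np.save("pose.npy",[*o,yaw])
E
```

```text
Traceback (most recent call last):
ValueError: max() iterable argument is empty
```

```bash
cat > fit.py <<'E'
from h import *; import pickle
d=pickle.load(open("d.pkl","rb")); c=d["top"]
im=c["img"]; hsv=cv2.cvtColor(im,cv2.COLOR_BGR2HSV)
px=[(331,157),(415,247),(481,186),(396,98)]
P=[onz(c,p,.087)[:2] for p in px]
M=np.array([[245,103],[245,-103],[395,-103],[395,103]])/1e3
P+= [onz(c,(258,303),.132)[:2]]; M=np.vstack([M,[.008,0]])
P+= [onz(c,(357,214),.082)[:2]]; M=np.vstack([M,[.21,0]])
P=np.array(P)
a=M.mean(0);b=P.mean(0);A=(M-a)[:,0]+1j*(M-a)[:,1];B=(P-b)[:,0]+1j*(P-b)[:,1]
s=(A.conj()*B).sum()/(abs(A)**2).sum(); yaw=np.angle(s); print("scale",abs(s),"yaw",yaw)
R=np.array([[np.cos(yaw),-np.sin(yaw)],[np.sin(yaw),np.cos(yaw)]]); o=b-R@a; print("origin",o); print(((P-(M@R.T+o))*1e3).round(1))
w=lambda x,y,z:[*(R@[x,y]+o),z]
for n in d: print(n,proj(d[n],[w(.008,0,.132),w(.08,.145,.078),w(.052,.145,.078),w(.108,.145,.078),w(.21,0,.08)]).round(0).tolist())
mo=cv2.inRange(hsv,(5,120,60),(17,255,255)); mo[:, :200]=0; mo[:190]=0;mo[300:]=0
ys,xs=np.nonzero(mo); q=np.array([((np.array(onz(c,(x,y),.078)[:2])-o)@R) for x,y in zip(xs,ys)]); k=q[q[:,1]>.12]; print("press xy of outermost",k.min(0),k.max(0),k.mean(0))
print("pushface",w(.08,.145,.045),"end",w(.08,.08,.045),"pad",w(.008,0,.132))
np.save("pose.npy",[*o,yaw])
E
python3 fit.py
```

```text
scale 0.9868510180295581 yaw -0.8260534670483097
origin [0.47971065 0.09457836]
[[-3.1 -3.4]
 [ 2.5  2.2]
 [ 0.9  3. ]
 [-3.5 -0.4]
 [-0.7  0.3]
 [ 3.9 -1.6]]
scene [[351.0, 203.0], [392.0, 273.0], [400.0, 264.0], [385.0, 283.0], [292.0, 282.0]]
top [[258.0, 303.0], [236.0, 205.0], [223.0, 216.0], [249.0, 193.0], [356.0, 217.0]]
press xy of outermost [0.05197781 0.12001782] [0.10438737 0.13322428] [0.07919569 0.12727098]
pushface [np.float64(0.6405462937911534), np.float64(0.13403588910028405), 0.045] end [np.float64(0.5927542500163433), np.float64(0.08998000922226271), 0.045] pad [np.float64(0.4851329138132305), np.float64(0.08869626709217983), 0.132]
```

{"name": "send_rows", "arguments": {"steps": [[[-1,-0.03,-0.011,0,0.1],[-1,-0.06,-0.022,0,0.2],[-1,-0.09,-0.033,0,0.3],[-1,-0.12,-0.044,0,0.4],[-1,-0.15,-0.055,0,0.5],[-1,-0.18,-0.066,0,0.6],[-1,-0.21,-0.077,0,0.7],[-1,-0.24,-0.088,0,0.8],[-1,-0.27,-0.099,0,0.9],[-1,-0.3,-0.11,0,1.0],[-1,-0.3,-0.11,0,1.0],[-1,-0.3,-0.11,0,1.0]]]}}

```text
time: 1.1
eef_pos: [0.4764, 0.358, 0.2051]
ee_rot: [0.0, 0.644, 0.765, -0.0]
contact_force: [-1.6, 0.4, -0.2]
finger_gap: 0.0177
finger_force: 0.0
```

```bash
cat > st.py <<'E'
# usage: st.py px py z -> shift to press-frame target in tool axes, turn to align tool y with press x
import sys,numpy as np
from scipy.spatial.transform import Rotation as Ro
from cell import telemetry
s=telemetry.observe(); q=s["ee_rot"]; T=Ro.from_quat([q[1],q[2],q[3],q[0]]).as_matrix()
ox,oy,yaw=np.load("pose.npy"); R=np.array([[np.cos(yaw),-np.sin(yaw)],[np.sin(yaw),np.cos(yaw)]])
e=np.array(s["eef_pos"]); print("t",s["time"],"press",(R.T@(e[:2]-[ox,oy])).round(4),e[2].round(4),"F",s["contact_force"].round(1),"Fpress",(R.T@s["contact_force"][:2]).round(1),"tilt",T[:,2].round(3),"q",s["qpos"].round(2))
a=list(map(float,sys.argv[1:4])); g=np.array([*(R@a[:2]+[ox,oy]),a[2]])
ty=T.T@np.array([*R[:,0],0]); print("shift",(T.T@(g-e)).round(4),"turn",np.arctan2(-ty[0],ty[1]).round(4))
E
python3 st.py .08 .2 .205
```

```text
t 1.1 press [-0.1959  0.1761] 0.2051 F [-1.6  0.4 -0.2] Fpress [-1.4 -0.9] tilt [-0.    -0.001 -1.   ] q [-0.92  0.38  0.29  1.7  -0.12  1.09 -0.42]
shift [-0.219   0.1696  0.0003] turn 0.9981
```

{"name": "send_rows", "arguments": {"steps": [[[-1,-0.022,0.017,0,0.1],[-1,-0.044,0.034,0,0.2],[-1,-0.066,0.051,0,0.3],[-1,-0.088,0.068,0,0.4],[-1,-0.11,0.085,0,0.5],[-1,-0.132,0.102,0,0.6],[-1,-0.154,0.119,0,0.7],[-1,-0.176,0.136,0,0.8],[-1,-0.198,0.153,0,0.9],[-1,-0.219,0.17,0,0.998],[-1,-0.219,0.17,0,0.998],[-1,-0.219,0.17,0,0.998]]]}}

```text
time: 2.1
eef_pos: [0.6809, 0.1733, 0.2046]
ee_rot: [0.0, 0.931, 0.365, -0.001]
contact_force: [-0.4, 0.1, -0.5]
finger_gap: 0.0005
finger_force: 0.0
```

```bash
python3 st.py .08 .175 .045
```

```text
t 2.1 press [0.0785 0.2013] 0.2046 F [-0.4  0.1 -0.5] Fpress [-0.4 -0.2] tilt [-0.001 -0.001 -1.   ] q [-0.64  0.61  0.54  1.41 -0.32  1.21 -0.89]
shift [-0.0262  0.0015  0.1597] turn 0.0034
```

{"name": "send_rows", "arguments": {"steps": [[[-1,-0.003,0.001,0.02,0],[-1,-0.006,0.001,0.04,0],[-1,-0.009,0.001,0.06,0],[-1,-0.012,0.001,0.08,0],[-1,-0.015,0.001,0.1,0],[-1,-0.018,0.001,0.12,0],[-1,-0.022,0.001,0.14,0],[-1,-0.026,0.001,0.16,0],[-1,-0.026,0.001,0.16,0],[-1,-0.026,0.001,0.16,0]]]}}

```text
time: 2.93
eef_pos: [0.6614, 0.1565, 0.0452]
ee_rot: [-0.0, 0.93, 0.367, -0.001]
contact_force: [-0.4, -0.0, 1.4]
finger_gap: 0.0005
finger_force: 0.0
```

```bash
python3 st.py .08 .09 .045
python3 - <<'E'
from cell import vision; import cv2
cv2.imwrite("pics/s2.png",cv2.resize(vision.capture("scene")["img"][120:360,220:540],None,fx=2.5,fy=2.5))
E
```

```text
t 2.9333 press [0.0776 0.1756] 0.0452 F [-0.4 -0.   1.4] Fpress [-0.2 -0.3] tilt [-0.002  0.    -1.   ] q [-0.6   0.74  0.47  1.59 -0.4   0.92 -0.8 ]
shift [-0.0856  0.0019  0.0003] turn 0.0058
```

View pics/s2.png

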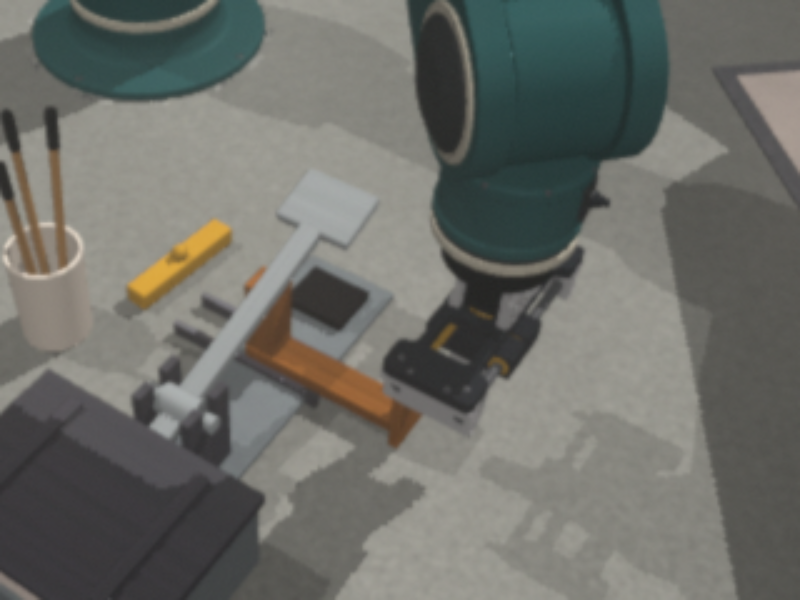

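The shut fingers are down on the outer side of the push plate (plate in the crop near (405,415)), with clear space all round. Pushing now.

{"name": "send_rows", "arguments": {"steps": [[[-1,-0.01,0.002,-0.003,0.005],[-1,-0.02,0.002,-0.005,0.005],[-1,-0.027,0.002,-0.005,0.005],[-1,-0.033,0.002,-0.005,0.005],[-1,-0.039,0.002,-0.005,0.005],[-1,-0.045,0.002,-0.005,0.005],[-1,-0.051,0.002,-0.005,0.005],[-1,-0.057,0.002,-0.005,0.005],[-1,-0.063,0.002,-0.005,0.005],[-1,-0.069,0.002,-0.005,0.005],[-1,-0.075,0.002,-0.005,0.005],[-1,-0.078,0.002,-0.005,0.005]]]}}

```text
time: 3.98
eef_pos: [0.606, 0.0998, 0.0504]
ee_rot: [0.0, 0.932, 0.363, -0.0]
contact_force: [3.2, 0.6, 1.5]
finger_gap: 0.0003
finger_force: 1.5
```

```bash
python3 st.py .08 .088 .05
```

```text
t 3.9833 press [0.0818 0.0964] 0.0504 F [3.2 0.6 1.5] Fpress [1.7 2.8] tilt [-0. -0. -1.] q [-0.57  0.63  0.49  1.77 -0.38  0.84 -0.73]
shift [-0.0084 -0.0017  0.0004] turn -0.0024
```

{"name": "send_rows", "arguments": {"steps": [[[-1,-0.003,0,0,0],[-1,-0.006,0,0,0],[-1,-0.008,0,0,0],[-1,-0.01,0,0,0],[-1,-0.01,0,0,0]]]}}

```text
time: 4.4
eef_pos: [0.5998, 0.0941, 0.0505]
ee_rot: [0.0, 0.932, 0.363, 0.001]
contact_force: [6.8, 2.1, -1.5]
finger_gap: 0.0005
finger_force: 3.4
```

```bash
python3 st.py .08 .088 .05
```

```text
t 4.4 press [0.0818 0.088 ] 0.0505 F [ 6.8  2.1 -1.5] Fpress [3.  6.5] tilt [ 0.001  0.    -1.   ] q [-0.57  0.62  0.49  1.79 -0.38  0.83 -0.72]
shift [ 0.     -0.0018  0.0005] turn -0.0016
```

{"name": "send_rows", "arguments": {"steps": [[[-1,-0.001,0,0,0],[-1,-0.002,0,0,0],[-1,-0.003,0,0,0],[-1,-0.004,0,0,0],[-1,-0.004,0,0,0],[-1,-0.004,0,0,0]]]}}

```text
time: 4.9
eef_pos: [0.5996, 0.094, 0.0509]
ee_rot: [0.0, 0.931, 0.364, 0.004]
contact_force: [27.5, 14.6, -17.3]
finger_gap: 0.0008
finger_force: 14.7
```

```bash
python3 st.py .08 .13 .05;python3 - <<'E'
from cell import vision; import cv2
cv2.imwrite("pics/s3.png",cv2.resize(vision.capture("scene")["img"][120:360,220:540],None,fx=2.5,fy=2.5))
E
```

```text
t 4.9 press [0.0817 0.0878] 0.0509 F [ 27.5  14.6 -17.3] Fpress [ 7.9 30.1] tilt [ 0.007  0.002 -1.   ] q [-0.57  0.62  0.49  1.8  -0.38  0.82 -0.72]
shift [ 0.0422 -0.0017  0.0011] turn 0.0004
```

View pics/s3.png

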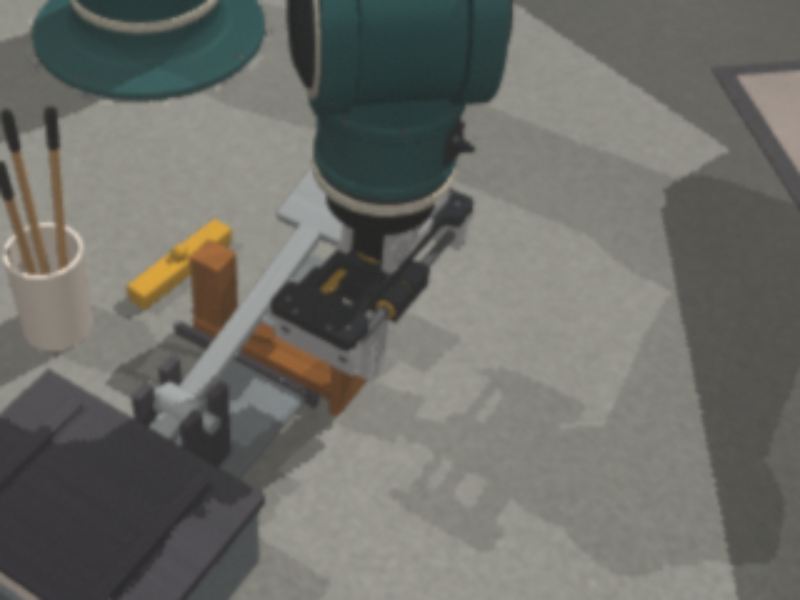

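At 30 N the slide no longer moves. The stop is at its end, with the post at crop (215,290), clear of the lever. Next I back off, rise and go over the pad.

{"name": "send_rows", "arguments": {"steps": [[[-1,0.015,0,0,0],[-1,0.035,0,0,0],[-1,0.045,0,-0.02,0],[-1,0.045,0,-0.05,0],[-1,0.045,0,-0.08,0],[-1,0.045,-0.01,-0.11,0],[-1,0.035,-0.03,-0.13,0],[-1,0.01,-0.05,-0.13,0],[-1,-0.02,-0.07,-0.13,0],[-1,-0.05,-0.079,-0.13,0],[-1,-0.083,-0.079,-0.13,0],[-1,-0.083,-0.079,-0.13,0]]]}}

```text
time: 5.95
eef_pos: [0.4775, 0.0898, 0.1801]
ee_rot: [-0.001, 0.932, 0.362, -0.001]
contact_force: [1.4, -0.8, 0.4]
finger_gap: 0.0004
finger_force: 0.0
```

```bash
python3 st.py .003 .0 .16;python3 - <<'E'
from cell import vision; import cv2
cv2.imwrite("pics/s4.png",cv2.resize(vision.capture("scene")["img"][120:360,220:540],None,fx=2.5,fy=2.5))
E
```

```text
t 5.95 press [ 0.002  -0.0049] 0.1801 F [ 1.4 -0.8  0.4] Fpress [1.5 0.5] tilt [-0.003  0.    -1.   ] q [-0.79  0.23  0.62  1.99 -0.16  0.97 -0.92]
shift [0.0049 0.0011 0.0201] turn -0.0044
```

View pics/s4.png

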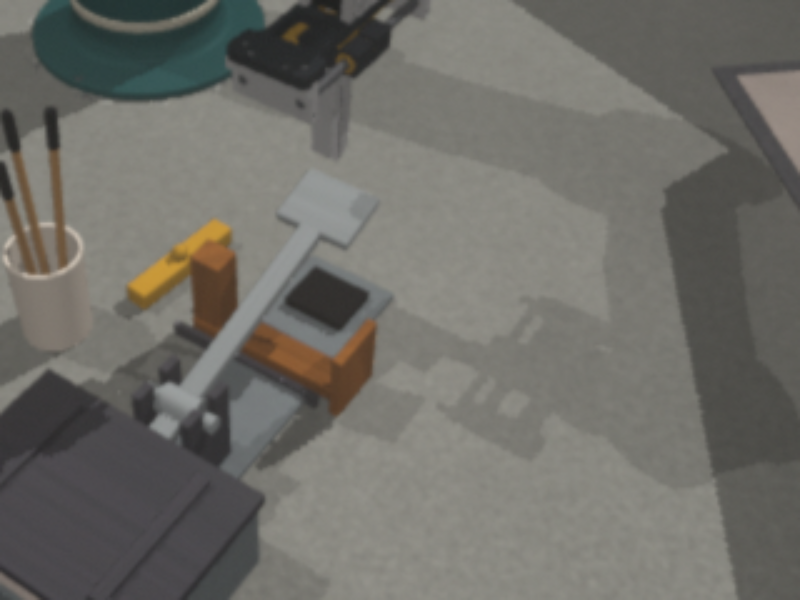

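The fingers are just above the pad (crop (330,205)) and the stop has stayed at its end. Pressing now.

{"name": "send_rows", "arguments": {"steps": [[[-1,0.004,0.003,0.02,0],[-1,0.004,0.003,0.035,0],[-1,0.004,0.003,0.043,0],[-1,0.004,0.003,0.051,0],[-1,0.004,0.002,0.059,0],[-1,0.004,0.001,0.067,0],[-1,0.004,0,0.075,0],[-1,0.004,-0.001,0.083,0],[-1,0.004,-0.002,0.091,0],[-1,0.004,-0.003,0.099,0],[-1,0.004,-0.003,0.107,0],[-1,0.004,-0.003,0.115,0]]]}}

```text
time: 7.0
eef_pos: [0.4835, 0.0983, 0.0656]
ee_rot: [0.0, 0.932, 0.363, 0.0]
contact_force: [1.7, -1.9, 8.7]
finger_gap: 0.0002
finger_force: 4.1
```

```bash
python3 st.py .001 .0 .034
```

```text
t 7.0 press [-0.0001  0.0053] 0.0656 F [ 1.7 -1.9  8.7] Fpress [ 2.6 -0.1] tilt [ 0.001  0.    -1.   ] q [-0.71  0.43  0.53  2.07 -0.32  0.73 -0.8 ]
shift [-0.0053  0.0011  0.0315] turn -0.0018
```

{"name": "send_rows", "arguments": {"steps": [[[-1,0,0,0.007,0],[-1,0,0.0,0.014,0],[-1,0,0,0.02,0],[-1,0,0,0.025,0],[-1,0,0,0.028,0],[-1,0,0,0.031,0],[-1,0,0,0.033,0],[-1,0,0,0.033,0]]]}}

```text
time: 7.67
eef_pos: [0.4841, 0.0978, 0.0336]
ee_rot: [0.0, 0.932, 0.363, 0.001]
contact_force: [-5.4, -3.7, 30.9]
finger_gap: 0.0008
finger_force: 15.4
```

```bash
python3 st.py .001 .0 .034
```

```text
t 7.6667 press [0.0006 0.0054] 0.0336 F [-5.4 -3.7 30.9] Fpress [-0.9 -6.5] tilt [ 0.002  0.    -1.   ] q [-0.67  0.48  0.5   2.08 -0.37  0.66 -0.76]
shift [-0.0054  0.0004 -0.0004] turn -0.0026
```

{"name": "send_rows", "arguments": {"steps": [[[-1,0,0,0.0,0],[-1,0,0,0.0,0],[-1,0,0,0,0],[-1,0,0,0,0],[-1,0,0,0,0],[-1,0,0,0,0]]]}}

```text
time: 8.17
eef_pos: [0.4841, 0.0978, 0.0337]
ee_rot: [0.0, 0.932, 0.363, 0.001]
contact_force: [-4.9, -4.2, 28.6]
finger_gap: 0.0006
finger_force: 14.1
```

Run:
```python
from cell import vision; import cv2
cv2.imwrite("pics/s5.png",cv2.resize(vision.capture("scene")["img"][120:420,160:560],None,fx=2,fy=2))
```

```text
(no output)
```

View pics/s5.png

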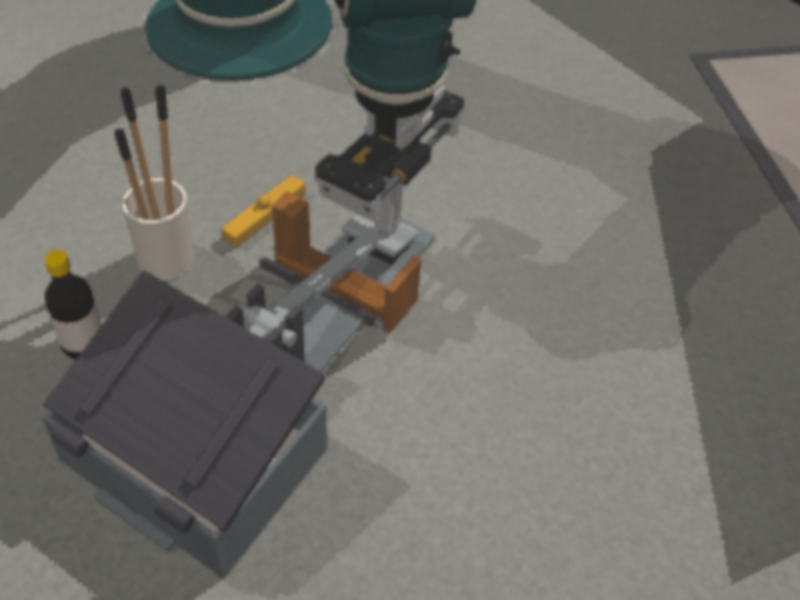

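The lid is raised (crop (190,400)). The pad is down on the rubber stop under the fingertips at (385,235), and the bystanders haven't moved.

```bash
python3 -c "
from cell import ticket; print(ticket.job_done())"
```

```text
the job is handed in; nothing more can be done
None
```

The job is handed in: I pushed the wooden stop to the end of its track, then pressed the lever fully down, and the fingertips still hold it at about 29 N with the lid raised and the bystanders not moved.

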